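Stand the relief tile in the spring clamp

TASK

The arched blue relief tile is leaning on the wooden rest; stand it in the spring clamp so that it can be worked on: arch up, upright, about midway along the jaws and pressed fully home onto the slot floor. The sprung orange jaw has to be pushed aside by the tile, so press it down firmly but never force it, and leave the two glaze jars and the orange maquette where they are.

Things in the scene. Friction and masses are not known exactly. Their poses are not given: they have to be found in the camera images.
- tile: Terracotta relief tile, blue glazed faces (both alike), 10 mm thick (x), 60 mm wide (y), 120 mm tall (z): straight sides to 90 mm, then a half-round arch of 30 mm radius. About 0.13 kg. Origin: middle of its unglazed foot edge; z runs from foot to arch. At the start it lies back on the rest, its arch leaning 30 degrees from vertical towards the rest's -x side.
- tile_top (a point): Crown of the tile's arch, 120 mm from the foot along the tile's z.
- rest: Fixed plywood easel, base 120 x 90 mm, about 95 mm high. Its sloped back board supports only the lowest 49 mm of the tile's length; above that both faces are free. The tile's foot stands on a ledge at x = +20 mm, z = 45 mm. Origin at the underside, 5 mm to +x of the base's middle; the tile leans to -x.
- clamp: Fixed grey block, 130 (x) x 110 (y) x 18 mm high, with a slot 80 mm long along y: fixed steel fence on +x (inner face x = +5 mm), sprung orange jaw on -x. Both rise 45 mm over the slot floor, straight for 25 mm, then flared out 20 degrees (mouth x = -9 to +12 mm at z = 63 mm). Origin at the underside, below the slot; a seated tile's middle plane is x = 0, faces square to x.
- slot_floor (a point): Middle of the slot floor on the clamp, 18 mm above the clamp's underside, axes as the clamp's: where the middle of the tile's foot belongs.
- jaw (a joint): Travel of the orange jaw away from the fence, m: 0 at rest (slot 7 mm wide), 0.003 with the tile in, 0.012 at most. The spring pushes with 6 N at rest and 1.2 N more per mm; pushing the tile down past the flare takes roughly 5 to 20 N.
- jaw_top (a point): Middle of the jaw's upper end, 45 mm above the slot floor, in the plane of the jaw's straight face.
- jar_blue: Closed glaze jar, blue label, white cap, 58 mm across, 85 mm high, origin under its middle. Leave alone.
- jar_pink: Closed glaze jar, pink label, blue cap, 58 mm across, 85 mm high, origin under its middle. Leave alone.
- maquette: Small orange abstract figure on a round dark wooden base, 60 mm across, 90 mm high, origin under its middle. Leave alone.
Mind the look-alikes: they are no part of the job. Leave any green look-alike of the tile alone.

How it is judged (in metres and radians):
On the way:
1. the tile is lifted off the rest (its foot more than 75 mm above the table) (height (world z) of tile above 0.075 m), for 0.1 s.
At the end, for the whole second after the job is handed in: The tile stands arch up in the clamp, held by the sprung jaw: foot within 2 mm of the slot floor, within 3 mm of the slot's middle across it and 10 mm along it, upright and square to the slot within 4 degrees, at rest (z of tile in the frame of slot_floor between -0.003 and 0.002 m and x of tile in the frame of slot_floor between -0.003 and 0.003 m and y of tile in the frame of slot_floor between -0.01 and 0.01 m and angle between tile's own z axis and vertical below 0.07 rad and angle between the x axis of tile and the x axis of clamp, either way round below 0.07 rad and value of joint jaw above 0.0015 m and linear speed of tile below 0.01 m/s); the robot touches nothing.
It fails at once if the tile is forced against the clamp (over 60 N) (contact force between tile and clamp above 60 N).
It fails at once if the blue jar is moved more than 15 mm (distance of jar_blue from where it was at the start of the episode above 0.015 m).
It fails at once if the pink jar is moved more than 15 mm (distance of jar_pink from where it was at the start of the episode above 0.015 m).
It fails at once if the maquette is moved more than 15 mm (distance of maquette from where it was at the start of the episode above 0.015 m).
It also fails if it takes over 67 s, if anything falls off the work surface, if the arm or the gripper's body presses on something with over 40 N, if the wrist force passes 120 N, or if a joint passes its speed limit or range.

ROBOT

A 6-joint arm with a two-finger parallel gripper is mounted at the origin on the work surface. World frame = base frame: x ahead of the robot, y to its left, z up, the work surface at z = 0. Lengths are in m, angles in degrees, forces in N, time in s.
With the tool pointing down it reaches from about 0.25 to 0.725 m from the base axis. Payload 9.7 kg.
Tool frame: the origin (TCP) lies on the centre line of the jaws, within the pads' length; the fingertips stand ctrl.tcp_to_tips ahead of it and the grasp point (between the pads) lies 2 mm behind it (ctrl.tcp_to_tips is the distance from the TCP to the fingertips, in m); z points along the fingers, y is the line along which they close (so a half turn about z gives the same grasp; the last joint's range is limited). The gripper opens to 85 mm and grips with 20 to 120 N. Pads are 22 mm wide; open, the fingers measure 114 mm over their backs; the gripper's body (76 mm by 85 mm) begins 54 mm behind the grasp point. The pads swing forward as they close: fully open they stand 13 mm farther back than shut.
Start: joints at [-76.891, 4.979, 10.078, 95.1, 0, 90], TCP at [0.125, -0.536, 0.248] pointing down, gripper open.
Joint ranges: [-179.16, 179.16], [-48.56, 103.87], [-65.8, 70.77], [-126.05, 130.52], [-82.76, 87.17], [-180, 180]. Speed limits (degrees/s): [127.2, 127.2, 147.25, 180, 180, 180].

INTERFACE

Orientations are given as a 3x3 rotation matrix whose columns are the frame's x, y, z axes.
In Python, from cell import ctrl gives the robot as it stands. The module is installed in compiled form; this text tells all that it offers.
- The arm moves only by the tool jog_arm, never from a script. Its arguments are lists of equal length, an entry for each row: "translation": the shift along the tool's x, y, z in cm, a list of three; "angular": the turn, a rotation vector about the tool's x, y, z in degrees, a list of three; "jaw": the gripper command: -1 is fully open, 1 is shut, values between are in proportion. A call has 1 to 5 rows; each row is the pose to reach, as a shift and turn from the pose commanded when the call began, along the tool's axes at that moment; what a row does not reach only later rows make up. A row lasts 1/8 s, in which the tool goes at most 62.5 mm and 10.7 degrees, less where a joint would pass 70% of its speed; a pose out of reach is approached as far as the arm can. A call with a gripper value outside its range is refused whole. The fingers move at their own pace and stop on an object; "force" is the grip in N (left out, the last holds). Time passes only in rows, so rows that repeat a pose let the fingers close. It gives the time, the measured TCP pose, the force, the opening and the grip force at its end, in the units of the state.
- ctrl.get_state(): the state, without advancing time (a new reading comes with each control period).
- ctrl.get_image(name): name is "side" or "top"; returns (picture, depth): 400x640x3 uint8, red, green, blue; 400x640 float32, m along the optical axis (not along the pixel's ray), 0 where there is no reading.
- ctrl.camera_params(name): a dict with "camera_matrix" (3x3 intrinsics, pixels), "extrinsics" (4x4, takes a point from world to camera coordinates). Camera axes: x right, y down, z forward; pixel columns grow to the right and rows downward; lengths in m; the calibration is good to about 2 mm. A picture is of the moment at which its call begins. camera_params takes no time and is no camera call.
- ctrl.hand_in(): hands the job in; it is judged then, once.
The state is a dict: "time_s": time; "q": joint angles; "joint_vel": joint speeds; "joint_torque": joint torques, N m; "eef_pos": TCP position; "eef_rot": TCP orientation; "wrist_force": force on the tool from outside, world axes, zero at the start; "moment": the same for the moment, N m; "finger_gap": opening from 0.0 (shut) to 1.0 (fully open); "grip_force": force on a finger pad.
Only numpy, scipy, OpenCV 4.12 (cv2) and the standard library are available. Lean on these libraries where they do the work, as an engineer would, in place of code of your own. Each camera call takes 0.05 s, during which the arm holds its last target. There are 200 camera calls.

## Working session

There is one attempt and no reset: what is moved stays moved. The work goes in short steps, Python scripts to look and compute and a tool call to move; the robot and the scene stay as the last step left them, time stands still between calls to the robot, and variables do not carry over. Pictures are saved under pics/ and viewed, at most 10 in all, crops included, and the job is handed in when it is done.

Besides the shell and the picture viewer there is one more tool, called after "Call:" by a JSON object that holds its "name" and its "arguments". jog_arm: Moves the arm, as the interface text tells. Its arguments: {"type":"object","properties":{"translation":{"type":"array"},"angular":{"type":"array"},"jaw":{"type":"array"},"force":{"type":"number"}},"required":["translation","angular","jaw"]}

```bash
mkdir -p pics; cat > h.py <<'E'
import numpy as np, cv2
from cell import ctrl
def cloud(n):
    im,d=ctrl.get_image(n); p=ctrl.camera_params(n); K=np.array(p["camera_matrix"]);E=np.array(p["extrinsics"])
    v,u=np.indices(d.shape); c=np.stack([(u-K[0,2])/K[0,0]*d,(v-K[1,2])/K[1,1]*d,d],-1)
    w=(c-E[:3,3])@E[:3,:3]; w[d==0]=np.nan
    return im,d,w
def save(n,im): cv2.imwrite("pics/"+n,im[...,::-1])
E
python3 - <<'E'
from h import *
for n in ("side","top"):
    im,d,w=cloud(n); save(n+"0.png",im); np.savez(n+"0.npz",im=im,d=d,w=w)
    E=np.array(ctrl.camera_params(n)["extrinsics"]); print(n,-E[:3,:3].T@E[:3,3],E[2,:3],(d>0).mean())
s=ctrl.get_state(); print(s, ctrl.tcp_to_tips)
E
```

```text
side [-0.07360087  0.65142114  0.60401398] [ 0.59925083 -0.64179363 -0.4785388 ] 0.99609765625
top [ 0.42376211 -0.0457199   1.19646934] [ 0.14339649  0.0063603  -0.98964488] 0.99600390625
{'time_s': 0.1, 'q': array([-7.68895402e+01,  5.00815771e+00,  1.00399436e+01,  9.50997340e+01,
       -2.30191645e-04,  8.99979066e+01]), 'joint_vel': array([-0.01786327, -0.01938261,  0.11939733,  0.03650149,  0.01104073,
        0.03903792]), 'joint_torque': array([ 1.54184891e-03, -5.21559727e+01,  4.65653980e+01,  1.61211292e-02,
        6.56359362e-06,  7.20409247e-06]), 'eef_pos': array([ 0.12471394, -0.53548811,  0.24766045]), 'eef_rot': array([[ 9.73926285e-01,  2.26864534e-01, -2.72913465e-04],
       [ 2.26864699e-01, -9.73925601e-01,  1.15409462e-03],
       [-3.97427049e-06, -1.18591752e-03, -9.99999297e-01]]), 'wrist_force': array([-0.26131834,  1.03302396, -0.04397427]), 'moment': array([ 0.00611618, -0.00378945,  0.00659158]), 'grip_force': 0.0, 'finger_gap': 0.9975538371477443} 0.017
```

View pics/side0.png

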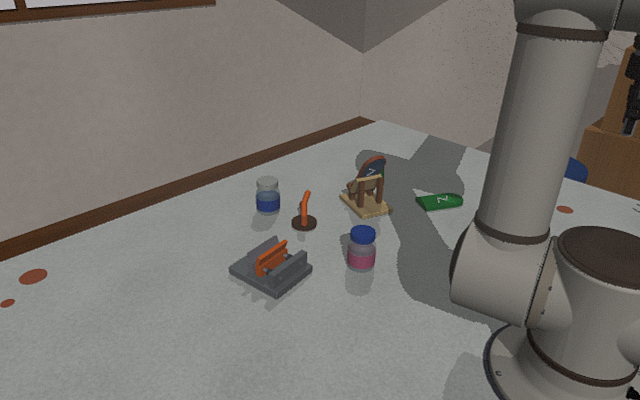

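View pics/top0.png

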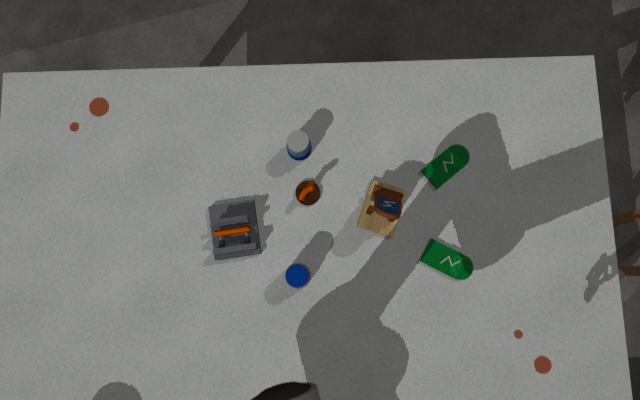

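The side view shows the clamp near (270,265), the blue tile on the rest near (367,185), and the maquette at (304,215). The jars are at (267,195) and (362,250). The top view shows the clamp at (235,230), the rest and tile at (384,207), and two green look-alikes at (445,165) and (447,260). The tile meant is the blue one on the rest, and I'll confirm that with an enlarged crop.

```bash
python3 - <<'E'
from h import *
A=np.load("top0.npz");B=np.load("side0.npz")
c=lambda im,x,y,w,h,f: cv2.resize(im[y:y+h,x:x+w],None,fx=f,fy=f,interpolation=cv2.INTER_CUBIC)
a=c(A["im"],200,190,70,75,5);b=c(A["im"],350,170,70,75,5);d=c(B["im"],225,230,92,70,4)[:,:350];e=c(B["im"],335,145,70,75,5)
d=cv2.resize(c(B["im"],225,230,92,70,4),(350,280)); e=cv2.resize(e,(350,280)); a=a[:300];b=b[:300]
save("crop.png",np.vstack([np.hstack([a,b]),np.hstack([d,e])]))
im,w,dd=A["im"],A["w"],A["d"]
np.set_printoptions(precision=4,suppress=True)
for (u,v) in [(235,207),(232,231),(235,248),(298,140),(297,275),(307,192),(387,206),(380,215),(375,230)]: print((u,v),w[v,u])
hsv=cv2.cvtColor(im,cv2.COLOR_RGB2HSV)
print(hsv[206,380:396])
for n,(u0,u1,v0,v1),lo,hi in [("clampbase",(195,275,190,270),.01,.025),("clamptop",(195,275,190,270),.045,.08),("rest",(350,415,170,245),.006,.03),("tile",(350,415,170,245),.1,.17)]:
    r=w[v0:v1,u0:u1].reshape(-1,3); r=r[(r[:,2]>lo)&(r[:,2]<hi)]
    q=cv2.minAreaRect((r[:,:2]*1000).astype(np.float32)); print(n,len(r),q,np.median(r[:,2]),r[:,2].max())
E
```

```text
(235, 207) [0.5848 0.1567 0.0173]
(232, 231) [0.5238 0.1565 0.0592]
(235, 248) [0.4855 0.1517 0.0473]
(298, 140) [ 0.7251 -0.0003  0.0915]
(297, 275) [0.4205 0.0084 0.0837]
(307, 192) [ 0.6085 -0.0175  0.0659]
(387, 206) [ 0.5645 -0.1926  0.1169]
(380, 215) [ 0.5571 -0.1893  0.0112]
(375, 230) [ 0.5216 -0.176   0.0098]
[[104 163  47]
 [106 149  48]
 [105 132  54]
 [106 100  56]
 [107  79  61]
 [109  81  60]
 [109  68  60]
 [108  51  65]
 [110  47  65]
 [108  51  65]
 [109  41  68]
 [107  72  64]
 [105 157  52]
 [105 158  50]
 [106 146  49]
 [106 146  47]]
clampbase 1570 ((532.0708618164062, 159.19839477539062), (130.27911376953125, 111.21482849121094), 7.105995178222656) 0.01733034623936864 0.024926938909648866
clamptop 657 ((517.5140380859375, 157.91357421875), (79.35506439208984, 98.71605682373047), 6.757004737854004) 0.05340171154656681 0.06753309087585706
rest 966 ((581.128662109375, -199.09011840820312), (129.9942626953125, 165.70425415039062), 89.36320495605469) 0.01115376630645729 0.029776605679311206
tile 368 ((555.7142944335938, -191.42909240722656), (60.104942321777344, 38.8365478515625), 69.40667724609375) 0.13226495217469592 0.15236685152417934
```

View pics/crop.png

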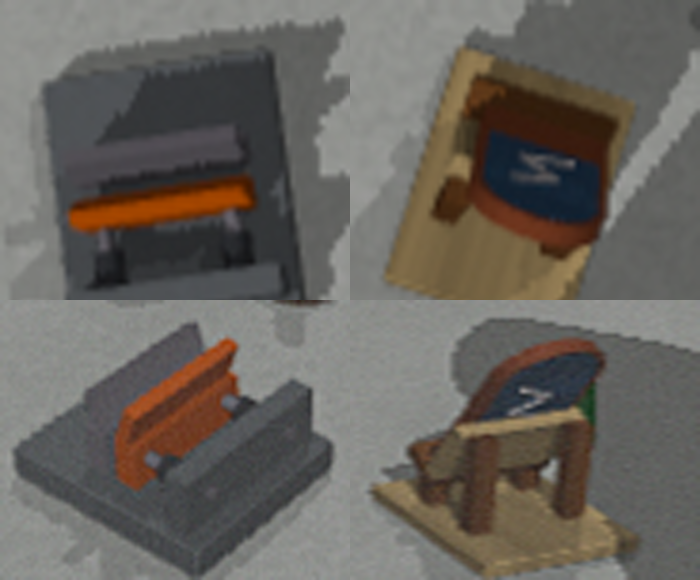

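The crop confirms the blue tile with terracotta edges on the easel, leaning towards the robot (image bottom in the top view). On the clamp, the grey fence is on the far (+x) side and the orange jaw on the near side. Next I'll fit the geometry.

```bash
cat > fit.py <<'E'
from h import *
np.set_printoptions(precision=4,suppress=True)
def rect(m,im,w,zlo,zhi):
    r=w[m&(w[...,2]>zlo)&(w[...,2]<zhi)]; return len(r),cv2.minAreaRect((r[:,:2]*1000).astype(np.float32)),np.median(r,0)
def box(sh,u0,u1,v0,v1):
    m=np.zeros(sh,bool); m[v0:v1,u0:u1]=1; return m
def plane(p):
    for _ in range(4):
        c=p.mean(0); n=np.linalg.svd(p-c)[2][2]; e=abs((p-c)@n); p=p[e<max(.0015,2*np.median(e))]
    return n*np.sign(n[2]),c,len(p),e.std()
E
python3 - <<'E'
from fit import *
D={n:np.load(n+"0.npz") for n in("top","side")}
for n,b,cb in (("top",(350,415,170,245),(205,268,198,262)),("side",(335,400,145,222),(225,315,232,300))):
    im,w=D[n]["im"],D[n]["w"]; hsv=cv2.cvtColor(im,cv2.COLOR_RGB2HSV).astype(int); H,S,V=hsv[...,0],hsv[...,1],hsv[...,2]
    m=box(im.shape[:2],*b)
    tan=m&(H>12)&(H<28)&(S>70); print(n,"base",rect(tan,im,w,.004,.018))
    bl=m&(H>98)&(H<118)&(V<110)&(w[...,2]>.075)&(w[...,2]<.16)
    bl=cv2.erode(bl.astype(np.uint8),np.ones((3,3)))>0
    N,c,k,e=plane(w[bl]); print("tile plane",N,c,k,e,"tilt",np.degrees(np.arccos(N[2])),"az",np.degrees(np.arctan2(N[1],N[0])))
    r=w[m&(w[...,2]>.1)&(w[...,2]<.16)]; i=r[:,2].argmax(); print("top",r[r[:,2]>r[i,2]-.003].mean(0),len(r))
    m=box(im.shape[:2],*cb)
    c,s=np.cos(np.radians(7.1)),np.sin(np.radians(7.1)); L=(w-np.array([.5321,.1592,0]))@np.array([[c,-s,0],[s,c,0],[0,0,1]])
    print("clamp base",rect(m,im,w,.015,.019)[:2])
    org=m&(H<14)&(S>170)&(V>80); q=L[org]; q=q[q[:,2]>.056]; print("orange top local",len(q),q.min(0),q.max(0),np.median(q,0))
    g=m&~((H<14)&(S>120)); q=L[g]; q=q[(q[:,2]>.057)&(q[:,2]<.068)]
    print("grey top local",len(q),np.percentile(q,[2,50,98],0))
    for a in range(-70,71,4):
        z=L[g|org]; z=z[(z[:,0]*1000>=a)&(z[:,0]*1000<a+4)&(abs(z[:,1])<.025)]
        if len(z): print(a,len(z),np.percentile(z[:,2],[5,50,95]),end=" | ")
    print()
E
```

```text
top base (933, ((574.7811279296875, -194.3073272705078), (89.15666198730469, 119.28561401367188), 70.23956298828125), array([ 0.547 , -0.1809,  0.0111]))
tile plane [ 0.816  -0.2941  0.4976] [ 0.5645 -0.1947  0.1164] 138 0.00035679875777507443 tilt 60.158599279333174 az -19.820714463024117
top [ 0.5439 -0.1881  0.1506] 368
clamp base (930, ((532.0205688476562, 159.18199157714844), (129.9222869873047, 110.39562225341797), 7.170562267303467))
orange top local 136 [-0.0121 -0.0393  0.056 ] [-0.0027  0.0383  0.0675] [-0.0075 -0.0002  0.0617]
grey top local 142 [[ 0.0146 -0.0383  0.0576]
 [ 0.0195  0.0012  0.0609]
 [ 0.0244  0.0386  0.0653]]
-70 36 [-0.004  -0.0006  0.0032] | -66 45 [-0.0017  0.014   0.021 ] | -62 36 [0.0137 0.018  0.0205] | -58 45 [0.0143 0.0173 0.0375] | -54 49 [0.0277 0.0467 0.0516] | -50 37 [0.0439 0.0463 0.0503] | -46 38 [0.0439 0.0485 0.052 ] | -42 19 [0.0338 0.0465 0.0507] | -38 33 [0.015  0.0175 0.0324] | -34 36 [0.0141 0.0176 0.0249] | -30 33 [0.0145 0.0173 0.0364] | -26 34 [0.0152 0.018  0.0284] | -22 34 [0.015  0.0179 0.0224] | -18 33 [0.0145 0.0172 0.0213] | -
[... 1350 characters left out ...]
177 0.0331 0.0477] | -54 32 [0.0458 0.0471 0.0483] | -50 31 [0.0458 0.0471 0.0489] | -46 24 [0.0453 0.0468 0.0479] | -34 2 [0.0346 0.0368 0.0389] | -30 5 [0.0312 0.0337 0.0377] | -26 2 [0.0328 0.0339 0.035 ] | -22 2 [0.0337 0.0351 0.0364] | -18 70 [0.0176 0.031  0.0608] | -14 124 [0.0195 0.0405 0.0622] | -10 44 [0.0403 0.0606 0.0634] | 2 1 [0.0507 0.0507 0.0507] | 6 35 [0.0471 0.0495 0.0544] | 10 98 [0.0492 0.0555 0.0622] | 14 31 [0.0548 0.0604 0.0627] | 18 17 [0.059  0.0602 0.0606] | 22 2 [0.058  0.0581 0.0582] | 42 5 [0.0157 0.0172 0.0175] | 46 8 [0.0157 0.0176 0.0183] | 50 10 [0.0165 0.0175 0.0183] | 54 9 [0.0157 0.0173 0.0183] | 58 8 [0.0149 0.0166 0.0181] | 62 1 [0.0145 0.0145 0.0145] |
```

```bash
cat > go.py <<'E'
from h import *
from scipy.spatial.transform import Rotation as Ro
np.set_printoptions(precision=2,suppress=True)
def frame(yaw,lean):  # columns tool x,y,z for a tile with x axis at yaw, leaning back
    R=(Ro.from_euler("z",yaw,degrees=True)*Ro.from_euler("y",-lean,degrees=True)).as_matrix()
    return np.c_[R[:,1],R[:,0],-R[:,2]],R
def plan(p,G,n=1):
    s=ctrl.get_state(); R=s["eef_rot"]; t=R.T@(np.array(p)-s["eef_pos"])*100; r=Ro.from_matrix(R.T@G).as_rotvec(degrees=True)
    print("t",round(s["time_s"],2),"tcp",s["eef_pos"]*1000,"F",s["wrist_force"],"gap",s["finger_gap"],"grip",s["grip_force"])
    for k in range(1,n+1): print(t*k/n,r*k/n)
foot=np.array([.5948,-.2054,.045])
GT,RT=frame(-19.8,30); tz=RT[:,2]
GC,RC=frame(7.1,0)
E
python3 - <<'E'
from go import *
plan(foot+.18*tz,GT,10)
E
```

```text
t 0.1 tcp [ 124.71 -535.49  247.66] F [-0.26  1.03 -0.04] gap 0.9975538371477443 grip 0.0
[ 4.57 -2.64  0.47] [-2.75  1.49 -5.57]
[ 9.14 -5.27  0.94] [ -5.5    2.98 -11.15]
[13.71 -7.91  1.41] [ -8.25   4.47 -16.72]
[ 18.29 -10.55   1.88] [-11.01   5.96 -22.3 ]
[ 22.86 -13.18   2.35] [-13.76   7.45 -27.87]
[ 27.43 -15.82   2.83] [-16.51   8.94 -33.45]
[ 32.   -18.46   3.3 ] [-19.26  10.43 -39.02]
[ 36.57 -21.09   3.77] [-22.01  11.92 -44.6 ]
[ 41.14 -23.73   4.24] [-24.76  13.41 -50.17]
[ 45.72 -26.37   4.71] [-27.52  14.9  -55.74]
```

Call:
{"name": "jog_arm", "arguments": {"translation": [[4.6,-2.6,0.5],[9.1,-5.3,0.9],[13.7,-7.9,1.4],[18.3,-10.5,1.9],[22.9,-13.2,2.4]], "angular": [[-2.8,1.5,-5.6],[-5.5,3,-11.1],[-8.3,4.5,-16.7],[-11,6,-22.3],[-13.8,7.5,-27.9]], "jaw": [-1,-1,-1,-1,-1], "force": 30}}

```text
time_s: 0.72
eef_pos: [0.3188, -0.3538, 0.2239]
eef_rot: [[0.743, 0.631, 0.223], [0.666, -0.73, -0.152], [0.067, 0.261, -0.963]]
wrist_force: [0.3, -1.4, -0.3]
finger_gap: 1.004
grip_force: 0.0
```

```bash
python3 - <<'E'
from go import *
plan(foot+.18*tz,GT,5)
E
```

```text
t 0.72 tcp [ 318.76 -353.8   223.9 ] F [ 0.29 -1.37 -0.33] gap 1.0036905244521808 grip 0.0
[ 5.2  -0.32  0.75] [-2.71  1.48 -5.53]
[10.39 -0.64  1.51] [ -5.43   2.96 -11.07]
[15.59 -0.96  2.26] [ -8.14   4.44 -16.6 ]
[20.78 -1.27  3.02] [-10.85   5.92 -22.13]
[25.98 -1.59  3.77] [-13.56   7.4  -27.67]
```

Call:
{"name": "jog_arm", "arguments": {"translation": [[5.2,-0.3,0.8],[10.4,-0.6,1.5],[15.6,-1,2.3],[20.8,-1.3,3],[26,-1.6,3.8]], "angular": [[-2.7,1.5,-5.5],[-5.4,3,-11.1],[-8.1,4.4,-16.6],[-10.9,5.9,-22.1],[-13.6,7.4,-27.7]], "jaw": [-1,-1,-1,-1,-1]}}

```text
time_s: 1.35
eef_pos: [0.5108, -0.175, 0.2008]
eef_rot: [[0.338, 0.815, 0.471], [0.941, -0.292, -0.17], [-0.001, 0.501, -0.866]]
wrist_force: [0.2, -1.0, -0.4]
finger_gap: 0.999
grip_force: 0.0
```

```bash
python3 - <<'E'
from go import *
plan(foot+.18*tz,GT);plan(foot+.082*tz,GT)
E
```

```text
t 1.35 tcp [ 510.8  -175.05  200.8 ] F [ 0.21 -1.04 -0.36] gap 0.9986736584896236 grip 0.0
[-0.01 -0.05 -0.04] [0.04 0.   0.07]
t 1.35 tcp [ 510.8  -175.05  200.8 ] F [ 0.21 -1.04 -0.36] gap 0.9986736584896236 grip 0.0
[-0.01 -0.06  9.76] [0.04 0.   0.07]
```

Call:
{"name": "jog_arm", "arguments": {"translation": [[0,-0.1,2.5],[0,-0.1,5],[0,-0.1,7.5],[0,-0.1,9.8],[0,-0.1,9.8]], "angular": [[0,0,0],[0,0,0],[0,0,0],[0,0,0],[0,0,0]], "jaw": [-1,-1,-1,-1,-0.3]}}

```text
time_s: 1.98
eef_pos: [0.5541, -0.1927, 0.113]
eef_rot: [[0.341, 0.817, 0.466], [0.94, -0.296, -0.169], [0.0, 0.496, -0.869]]
wrist_force: [0.1, 0.7, 0.2]
finger_gap: 0.816
grip_force: 0.0
```

```bash
python3 - <<'E'
from go import *
plan(foot+.082*tz,GT)
for n,(x,y,w,h) in (("side",(320,120,110,110)),("top",(340,150,110,110))):
    im,d,W=cloud(n); np.savez(n+"1.npz",im=im,d=d,w=W); exec(n+"=cv2.resize(im[y:y+h,x:x+w],(396,396),interpolation=cv2.INTER_CUBIC)")
save("g1.png",np.hstack([side,top]))
E
```

```text
t 1.98 tcp [ 554.1  -192.68  113.03] F [0.06 0.68 0.17] gap 0.8162737825302899 grip 0.0
[ 0.18  0.29 -0.18] [-0.29  0.07 -0.12]
```

View pics/g1.png

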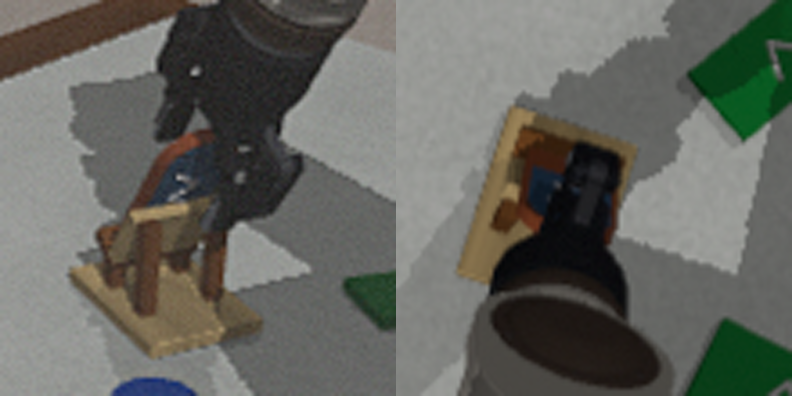

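The near finger is behind the tile, the far finger is in front, and the pads are above the board. Now I'll close.

Call:
{"name": "jog_arm", "arguments": {"translation": [[0.3,0.2,-0.2],[0.3,0.2,-0.2],[0.3,0.2,-0.2],[0.3,0.2,-0.2],[0.3,0.2,-0.2]], "angular": [[0,0,0],[0,0,0],[0,0,0],[0,0,0],[0,0,0]], "jaw": [0,0.3,0.5,0.6,0.6], "force": 30}}

```text
time_s: 2.7
eef_pos: [0.5567, -0.1905, 0.1183]
eef_rot: [[0.341, 0.815, 0.469], [0.94, -0.296, -0.17], [0.0, 0.499, -0.867]]
wrist_force: [0.6, -0.9, -0.4]
finger_gap: 0.2
grip_force: 0.0
```

Call:
{"name": "jog_arm", "arguments": {"translation": [[0,0,0],[0,0,0],[0,0,0],[0,0,0],[0,0,0]], "angular": [[0,0,0],[0,0,0],[0,0,0],[0,0,0],[0,0,0]], "jaw": [0.8,1,1,1,1], "force": 30}}

```text
time_s: 3.32
eef_pos: [0.5568, -0.1905, 0.1183]
eef_rot: [[0.341, 0.815, 0.469], [0.94, -0.296, -0.17], [0.0, 0.499, -0.867]]
wrist_force: [-0.5, -0.6, 1.2]
finger_gap: 0.115
grip_force: 29.5
```

Call:
{"name": "jog_arm", "arguments": {"translation": [[0,0,0],[0,0,-2],[0,0,-5],[0,0,-8.5],[0,0,-12]], "angular": [[0,0,0],[0,0,0],[0,0,0],[0,0,0],[0,0,0]], "jaw": [1,1,1,1,1], "force": 60}}

```text
time_s: 3.95
eef_pos: [0.4997, -0.1698, 0.2227]
eef_rot: [[0.341, 0.815, 0.469], [0.94, -0.296, -0.17], [0.0, 0.498, -0.867]]
wrist_force: [-0.2, 0.5, -0.5]
finger_gap: 0.109
grip_force: 61.0
```

```bash
python3 - <<'E'
from go import *
plan([.534,.161,.018+.082+.1],GC,7)
E
```

```text
t 3.95 tcp [ 499.69 -169.76  222.67] F [-0.24  0.54 -0.5 ] gap 0.10898750013134018 grip 61.005054116249084
[ 4.61 -1.16 -0.29] [ 4.19  1.01 -3.77]
[ 9.22 -2.32 -0.58] [ 8.38  2.01 -7.55]
[13.83 -3.48 -0.88] [ 12.57   3.02 -11.32]
[18.44 -4.64 -1.17] [ 16.76   4.03 -15.1 ]
[23.04 -5.8  -1.46] [ 20.95   5.03 -18.87]
[27.65 -6.96 -1.75] [ 25.14   6.04 -22.65]
[32.26 -8.12 -2.05] [ 29.34   7.05 -26.42]
```

Call:
{"name": "jog_arm", "arguments": {"translation": [[4.6,-1.2,-0.3],[9.2,-2.3,-0.6],[13.8,-3.5,-0.9],[18.4,-4.6,-1.2],[23,-5.8,-1.5]], "angular": [[4.2,1,-3.8],[8.4,2,-7.6],[12.6,3,-11.3],[16.8,4,-15.1],[21,5,-18.9]], "jaw": [1,1,1,1,1]}}

```text
time_s: 4.58
eef_pos: [0.5247, 0.0675, 0.2062]
eef_rot: [[0.007, 0.989, 0.145], [1.0, -0.004, -0.027], [-0.026, 0.145, -0.989]]
wrist_force: [1.4, -0.6, -2.4]
finger_gap: 0.111
grip_force: 61.0
```

```bash
python3 - <<'E'
from go import *
plan([.534,.161,.018+.082+.1],GC,2)
E
```

```text
t 4.58 tcp [524.69  67.48 206.15] F [ 1.38 -0.63 -2.42] gap 0.11138712894914801 grip 60.967298448085785
[4.69 0.4  0.25] [ 4.12  1.02 -3.7 ]
[9.37 0.8  0.49] [ 8.24  2.04 -7.41]
```

Call:
{"name": "jog_arm", "arguments": {"translation": [[4.7,0.4,0.2],[9.4,0.8,0.5],[9.4,0.8,0.5],[9.4,0.8,0.5],[9.4,0.8,0.5]], "angular": [[4.1,1,-3.7],[8.2,2,-7.4],[8.2,2,-7.4],[8.2,2,-7.4],[8.2,2,-7.4]], "jaw": [1,1,1,1,1]}}

```text
time_s: 5.2
eef_pos: [0.5341, 0.1588, 0.2007]
eef_rot: [[-0.12, 0.993, 0.004], [0.993, 0.12, -0.001], [-0.001, 0.004, -1.0]]
wrist_force: [-0.5, -0.1, -1.6]
finger_gap: 0.11
grip_force: 61.0
```

```bash
python3 - <<'E'
from go import *
plan([.534,.161,.018+.082+.1],GC)
o=[]
for n,(x,y,w,h) in (("side",(200,140,150,150)),("top",(170,150,150,150))):
    im,d,W=cloud(n); np.savez(n+"2.npz",im=im,d=d,w=W); o.append(cv2.resize(im[y:y+h,x:x+w],(400,400),interpolation=cv2.INTER_CUBIC))
save("g2.png",np.hstack(o))
from fit import plane,box
im,w=[np.load("side2.npz")[k] for k in("im","w")]
hsv=cv2.cvtColor(im,cv2.COLOR_RGB2HSV).astype(int); H,S,V=hsv[...,0],hsv[...,1],hsv[...,2]
m=(H>98)&(H<118)&(S>70)&(w[...,2]>.1)&(w[...,2]<.25)&(abs(w[...,0]-.53)<.05)&(abs(w[...,1]-.16)<.06)
m=cv2.erode(m.astype(np.uint8),np.ones((3,3)))>0; v,u=np.nonzero(m); print(len(u),u.min(),u.max(),v.min(),v.max())
N,c,k,e=plane(w[m]); print(N*1000,c*1000,k,e*1000)
t=(abs(w[...,0]-.53)<.05)&(abs(w[...,1]-.16)<.07)&(w[...,2]>.085)&(w[...,2]<.26)&(S>90)&((H<18)|(H>165)|((H>98)&(H<118)))
q=(w[t]-np.array([.534,.161,0]))@RC; print(len(q),np.percentile(q,[1,5,50,95,99],0)*1000)
E
```

```text
t 5.2 tcp [534.08 158.81 200.67] F [-0.52 -0.1  -1.57] gap 0.11015516901160805 grip 61.04581028223038
[0.22 0.02 0.07] [ 0.24  0.06 -0.21]
68 261 277 181 210
[-992.7675 -120.0158    2.9736] [527.4672 158.8776 180.8799] 65 0.42473338227269614
731 [[ -8.5542 -32.5972 116.8322]
 [ -7.7027 -30.167  119.2122]
 [ -5.9846  12.124  152.0679]
 [  1.0978  26.625  227.9278]
 [  3.1     27.2296 233.4518]]
```

View pics/g2.png

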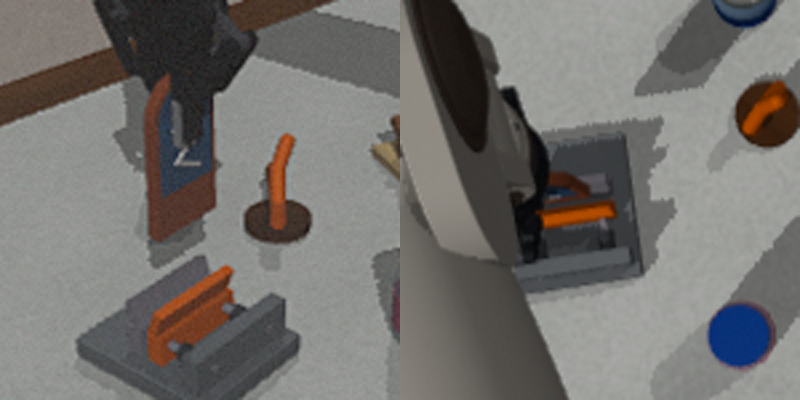

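The side view shows the tile upright in the gripper above the clamp, with its foot at about (175,238) in the crop. Next I'll compare it with the clamp inside the same view, so the camera bias cancels.

```bash
python3 - <<'E'
from go import *
ref=np.array([.5321,.1592,0])
for n,b in (("top",(205,268,198,262)),("side",(225,315,232,300))):
    D=np.load(n+"0.npz"); im,w=D["im"],D["w"]; H,S,V=np.moveaxis(cv2.cvtColor(im,cv2.COLOR_RGB2HSV).astype(int),2,0)
    L=((w-ref)@RC)*1000; m=np.zeros(H.shape,bool); m[b[2]:b[3],b[0]:b[1]]=1
    org=m&((H<14)|(H>172))&(S>130); g=m&~org&(S<90)
    q=L[g]; q=q[(q[:,2]>46)&(q[:,2]<61)&(abs(q[:,1])<30)&(q[:,0]>0)&(q[:,0]<20)]
    o=q[:,0]-(5+(q[:,2]-43)*np.tan(np.radians(20))); print(n,"fence->slot x",len(o),np.percentile(o,[10,25,50,75,90]))
    q=L[org]; q=q[(q[:,2]>46)&(q[:,2]<61)&(abs(q[:,1])<30)]; o=q[:,0]+(2+(q[:,2]-43)*np.tan(np.radians(20)));print("  jaw flare",len(o),np.percentile(o,[10,50,90]))
    q=L[org&(L[...,2]>50)]; print("  jaw y",np.percentile(q[:,1],[1,99]))
    bs=L[m&(abs(L[...,2]-18)<3)]; print("  base x,y", np.percentile(bs,[.5,99.5],0)[:,:2].ravel())
    q=L[g&(abs(L[...,1])<50)&(L[...,2]>5)]; print("  front/back z>5",np.percentile(q[:,0],[.5,99.5]))
print((np.array([.5275,.1589,0])-ref)@RC*1000,(ctrl.get_state()["eef_pos"]-ref)@RC*1000)
E
```

```text
top fence->slot x 89 [3.93 4.41 5.09 5.89 6.89]
  jaw flare 68 [-2.75  4.43  5.5 ]
  jaw y [-39.   38.7]
  base x,y [-64.51 -54.73  64.14  54.32]
  front/back z>5 [-64.81  64.3 ]
side fence->slot x 178 [0.78 1.82 2.79 3.82 5.64]
  jaw flare 119 [-7.23 -6.35 -1.89]
  jaw y [-37.42  41.66]
  base x,y [-68.88 -50.69  60.74  57.59]
  front/back z>5 [-69.19  60.34]
[-4.6   0.27  0.  ] [  1.94  -0.65 200.86]
```

```bash
cat >> go.py <<'E'
ref=np.array([.5321,.1592,0])
def over(x,y,z): return ref+RC@np.array([x,y,z])/1000
E
python3 - <<'E'
from go import *
plan(over(3,2,150),GC)
E
```

```text
t 5.3 tcp [534.1  158.79 200.86] F [ 1.08  0.08 -0.17] gap 0.10824542335828559 grip 61.04577228426933
[0.27 0.08 5.09] [ 0.25  0.06 -0.21]
```

Call:
{"name": "jog_arm", "arguments": {"translation": [[0.3,0.1,1.5],[0.3,0.1,3],[0.3,0.1,4.5],[0.3,0.1,5],[0.3,0.1,5]], "angular": [[0.2,0,-0.2],[0.2,0,-0.2],[0.2,0,-0.2],[0.2,0,-0.2],[0.2,0,-0.2]], "jaw": [1,1,1,1,1]}}

```text
time_s: 5.92
eef_pos: [0.5348, 0.1627, 0.1497]
eef_rot: [[-0.125, 0.992, -0.001], [0.992, 0.125, -0.001], [-0.001, -0.001, -1.0]]
wrist_force: [0.9, 0.2, -1.3]
finger_gap: 0.112
grip_force: 61.0
```

```bash
python3 - <<'E'
from go import *
plan(over(3,2,120),GC)
im,d,W=cloud("side"); np.savez("side3.npz",im=im,d=d,w=W)
save("g3.png",cv2.resize(im[180:310,215:335],(600,600*130//120)[:2],interpolation=cv2.INTER_CUBIC)[:600])
E
```

```text
t 5.92 tcp [534.77 162.66 149.66] F [ 0.87  0.17 -1.26] gap 0.1123865356137208 grip 61.046648025512695
[-0.11 -0.    2.97] [-0.07  0.07  0.06]
```

View pics/g3.png

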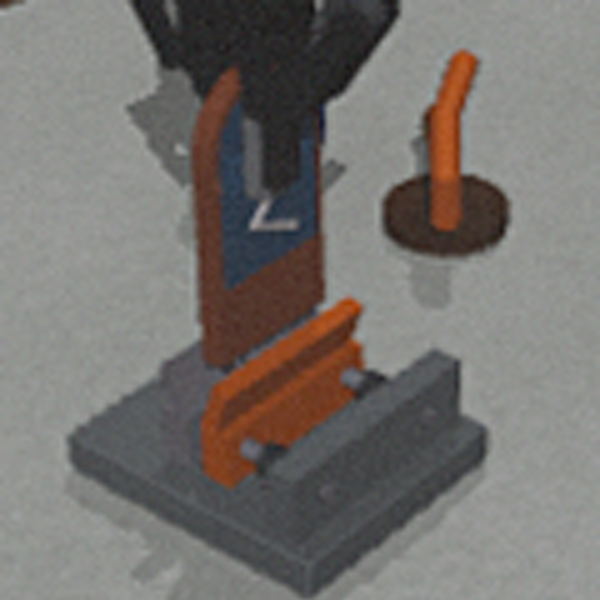

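The foot (about (212,362) to (322,300) in the crop) sits between the jaw and the fence. I'll lower it in small steps and watch the force.

Call:
{"name": "jog_arm", "arguments": {"translation": [[0,0,0.4],[-0.1,0,0.8],[-0.1,0,1.1],[-0.1,0,1.3],[-0.1,0,1.5]], "angular": [[0,0,0],[0,0,0],[0,0,0],[0,0,0],[0,0,0]], "jaw": [1,1,1,1,1]}}

```text
time_s: 6.6
eef_pos: [0.5354, 0.1618, 0.1352]
eef_rot: [[-0.125, 0.992, 0.0], [0.992, 0.125, -0.001], [-0.001, 0.0, -1.0]]
wrist_force: [1.2, 0.1, -0.5]
finger_gap: 0.106
grip_force: 61.3
```

Call:
{"name": "jog_arm", "arguments": {"translation": [[0,0,0.1],[0,0,0.2],[0,0,0.3],[0,0,0.4],[0,0,0.5]], "angular": [[0,0,0],[0,0,0],[0,0,0],[0,0,0],[0,0,0]], "jaw": [1,1,1,1,1]}}

```text
time_s: 7.22
eef_pos: [0.536, 0.1619, 0.1313]
eef_rot: [[-0.125, 0.992, 0.002], [0.992, 0.125, -0.0], [-0.001, 0.002, -1.0]]
wrist_force: [2.7, -0.3, 11.0]
finger_gap: 0.108
grip_force: 62.9
```

Call:
{"name": "jog_arm", "arguments": {"translation": [[0,0,0.1],[0,0,0.2],[0,0,0.3],[0,0,0.4],[0,0,0.5]], "angular": [[0,0,0],[0,0,0],[0,0,0],[0,0,0],[0,0,0]], "jaw": [1,1,1,1,1]}}

```text
time_s: 7.85
eef_pos: [0.5356, 0.162, 0.1285]
eef_rot: [[-0.125, 0.992, 0.003], [0.992, 0.125, 0.0], [-0.0, 0.003, -1.0]]
wrist_force: [-4.7, -1.6, 26.9]
finger_gap: 0.109
grip_force: 65.2
```

```bash
python3 - <<'E'
from go import *
plan(over(3,2,102),GC)
E
```

```text
t 7.85 tcp [535.63 161.95 128.49] F [-4.69 -1.64 26.9 ] gap 0.10934666370161207 grip 65.19325152039528
[-0.03 -0.09  2.65] [0.18 0.01 0.07]
```

Fx has turned negative, so the foot is touching the fence flare and the tile sits a little too far in +x. I'll ease it towards the jaw.

Call:
{"name": "jog_arm", "arguments": {"translation": [[0,0,-0.1],[0,-0.05,-0.1],[0,-0.1,-0.1],[0,-0.15,-0.1],[0,-0.15,-0.1]], "angular": [[0,0,0],[0,0,0],[0,0,0],[0,0,0],[0,0,0]], "jaw": [1,1,1,1,1]}}

```text
time_s: 8.48
eef_pos: [0.5349, 0.1619, 0.1285]
eef_rot: [[-0.125, 0.992, 0.004], [0.992, 0.125, 0.0], [-0.0, 0.004, -1.0]]
wrist_force: [2.4, -0.2, 14.9]
finger_gap: 0.109
grip_force: 63.4
```

Call:
{"name": "jog_arm", "arguments": {"translation": [[0,0,0.1],[0,0,0.2],[0,0,0.3],[0,0,0.4],[0,0,0.4]], "angular": [[0,0,0],[0,0,0],[0,0,0],[0,0,0],[0,0,0]], "jaw": [1,1,1,1,1]}}

```text
time_s: 9.1
eef_pos: [0.5345, 0.1617, 0.1233]
eef_rot: [[-0.125, 0.992, 0.002], [0.992, 0.125, -0.0], [-0.001, 0.002, -1.0]]
wrist_force: [4.9, 1.6, 7.3]
finger_gap: 0.109
grip_force: 62.5
```

Call:
{"name": "jog_arm", "arguments": {"translation": [[0,0,0.3],[0,0,0.6],[0,0,0.9],[0,0,1.2],[0,0,1.4]], "angular": [[0,0,0],[0,0,0],[0,0,0],[0,0,0],[0,0,0]], "jaw": [1,1,1,1,1]}}

```text
time_s: 9.72
eef_pos: [0.5346, 0.1618, 0.1093]
eef_rot: [[-0.125, 0.992, 0.003], [0.992, 0.125, -0.0], [-0.001, 0.003, -1.0]]
wrist_force: [4.5, 0.7, 8.3]
finger_gap: 0.106
grip_force: 62.5
```

Call:
{"name": "jog_arm", "arguments": {"translation": [[0,0,0.1],[0,0,0.2],[0,0,0.3],[0,0,0.4],[0,0,0.4]], "angular": [[0,0,0],[0,0,0],[0,0,0],[0,0,0],[0,0,0]], "jaw": [1,1,1,1,1]}}

```text
time_s: 10.35
eef_pos: [0.5346, 0.1617, 0.1053]
eef_rot: [[-0.125, 0.992, 0.002], [0.992, 0.125, -0.0], [-0.001, 0.002, -1.0]]
wrist_force: [4.7, 1.6, 7.3]
finger_gap: 0.107
grip_force: 62.5
```

Call:
{"name": "jog_arm", "arguments": {"translation": [[0,0,0.05],[0,0,0.1],[0,0,0.15],[0,0,0.2],[0,0,0.2]], "angular": [[0,0,0],[0,0,0],[0,0,0],[0,0,0],[0,0,0]], "jaw": [1,1,1,1,1]}}

```text
time_s: 10.98
eef_pos: [0.5346, 0.1617, 0.1034]
eef_rot: [[-0.125, 0.992, 0.003], [0.992, 0.125, -0.0], [-0.001, 0.002, -1.0]]
wrist_force: [5.1, -0.6, 6.6]
finger_gap: 0.108
grip_force: 62.6
```

Call:
{"name": "jog_arm", "arguments": {"translation": [[0,0,0.05],[0,0,0.1],[0,0,0.15],[0,0,0.2],[0,0,0.2]], "angular": [[0,0,0],[0,0,0],[0,0,0],[0,0,0],[0,0,0]], "jaw": [1,1,1,1,1]}}

```text
time_s: 11.6
eef_pos: [0.5348, 0.1617, 0.1028]
eef_rot: [[-0.125, 0.992, 0.004], [0.992, 0.125, -0.0], [-0.001, 0.004, -1.0]]
wrist_force: [1.6, -1.7, 17.5]
finger_gap: 0.11
grip_force: 64.1
```

Call:
{"name": "jog_arm", "arguments": {"translation": [[0,0,0.1],[0,0,0.1],[0,0,0],[0,0,-0.1],[0,0,-0.1]], "angular": [[0,0,0],[0,0,0],[0,0,0],[0,0,0],[0,0,0]], "jaw": [1,1,1,1,1]}}

```text
time_s: 12.22
eef_pos: [0.5347, 0.1617, 0.1028]
eef_rot: [[-0.125, 0.992, 0.003], [0.992, 0.125, -0.0], [-0.001, 0.003, -1.0]]
wrist_force: [4.4, -0.1, 11.9]
finger_gap: 0.111
grip_force: 63.0
```

Call:
{"name": "jog_arm", "arguments": {"translation": [[0,0,0],[0,0,0],[0,0,0],[0,0,0],[0,0,0]], "angular": [[0,0,0],[0,0,0],[0,0,0],[0,0,0],[0,0,0]], "jaw": [0.7,0.6,0.4,0.2,0]}}

```text
time_s: 12.85
eef_pos: [0.5334, 0.1615, 0.1009]
eef_rot: [[-0.125, 0.992, -0.001], [0.992, 0.125, -0.001], [-0.001, -0.001, -1.0]]
wrist_force: [-0.8, -0.7, 0.3]
finger_gap: 0.498
grip_force: 0.0
```

Call:
{"name": "jog_arm", "arguments": {"translation": [[0,0,0],[0,0,-2],[0,0,-5],[0,0,-9],[0,0,-13]], "angular": [[0,0,0],[0,0,0],[0,0,0],[0,0,0],[0,0,0]], "jaw": [0,0,0,0,0]}}

```text
time_s: 13.48
eef_pos: [0.5335, 0.1616, 0.2323]
eef_rot: [[-0.125, 0.992, -0.001], [0.992, 0.125, -0.001], [-0.001, -0.001, -1.0]]
wrist_force: [0.7, 0.1, -0.5]
finger_gap: 0.504
grip_force: 0.0
```

```bash
python3 - <<'E'
from go import *
from fit import plane
plan(over(3,2,250),GC)
im,d,w=cloud("side"); save("g4.png",cv2.resize(im[180:310,215:335],(550,596),interpolation=cv2.INTER_CUBIC))
H,S,V=np.moveaxis(cv2.cvtColor(im,cv2.COLOR_RGB2HSV).astype(int),2,0)
L=((w-ref)@RC)*1000
m=(abs(L[...,0])<25)&(abs(L[...,1])<50)&(L[...,2]>66)&(L[...,2]<150)&(S>60)
m=cv2.morphologyEx(m.astype(np.uint8),cv2.MORPH_OPEN,np.ones((2,2)))>0
q=L[m];print(len(q),np.percentile(q,[1,50,99],0))
b=cv2.erode((m&(H>98)&(H<118)).astype(np.uint8),np.ones((3,3)))>0; N,c,k,e=plane(w[b]); print(N*1000,(c-ref)@RC*1000,"yaw",np.degrees(np.arctan2(-N[1],-N[0]))%180)
o=m*0+((H<14)&(S>150)&(abs(L[...,0])<30)&(abs(L[...,1])<50)&(L[...,2]>50)&(L[...,2]<66)); print("jaw",np.percentile(L[o>0],[1,50,99],0))
E
```

```text
t 13.47 tcp [533.4794 161.5792 232.3078] F [ 0.7224  0.0909 -0.5056] gap 0.5037813307321117 grip 0.0
[-0.0211  0.1325 -1.7693] [-0.0371  0.0615  0.0648]
630 [[nan nan nan]
 [nan nan nan]
 [nan nan nan]]
[990.839  134.5625  11.4456] [-3.5442 -2.5413 99.1058] yaw 7.733833787767821
jaw [[-19.1229 -37.6827  50.6365]
 [-14.5564   7.5806  60.7449]
 [ -6.6694  41.6658  63.4911]]
```

View pics/g4.png

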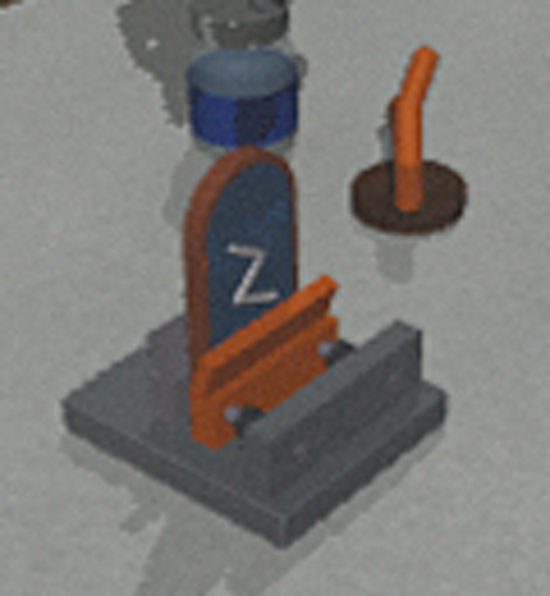

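```bash
python3 - <<'E'
from go import *
from fit import plane
im,d,w=cloud("side"); H,S,V=np.moveaxis(cv2.cvtColor(im,cv2.COLOR_RGB2HSV).astype(int),2,0)
L=((w-ref)@RC)*1000
m=(abs(L[...,0])<20)&(abs(L[...,1])<50)&(L[...,2]>66)&(L[...,2]<150)&(S>60)
n,lab=cv2.connectedComponents(m.astype(np.uint8)); k=1+np.argmax([(lab==i).sum() for i in range(1,n)]); q=L[lab==k]
print(len(q),np.percentile(q,[1,50,99],0))
q2=q[q[:,2]<95]; print("y low",np.percentile(q2[:,1],[1,3,97,99]),"crown z",np.sort(q[:,2])[-8:])
b=cv2.erode(((lab==k)&(H>98)&(H<118)).astype(np.uint8),np.ones((3,3)))>0; N,c,kk,e=plane(w[b]); print(N*1000,kk,np.degrees(np.arctan2(N[1],N[0])),"tilt",90-np.degrees(np.arccos(abs(N[2]))))
for n in("side",):
    A=np.load("side0.npz")["w"]
    for nm,(u,v) in {"blue":(267,182),"maq":(304,205),"pink":(362,234)}.items(): print(nm,A[v,u]*1000,w[v,u]*1000)
E
```

```text
656 [[ -5.4931 -28.3655  66.5544]
 [ -3.1212   8.1135 105.3194]
 [  6.2303  31.8279 137.291 ]]
y low [-29.4536 -28.0425  31.4184  32.0461] crown z [137.247  137.3446 137.4775 137.5202 137.5741 137.6236 137.7109 137.9306]
[991.5079 130.0322   1.9416] 228 7.471467509557893 tilt 0.11124439429438837
blue [713.8537   7.9883  84.1334] [713.0374   8.6553  84.6723]
maq [604.4049  -8.8463  59.3363] [604.9557  -9.3827  58.8939]
pink [410.4963  18.7717  84.0364] [410.37    18.9368  84.1722]
```

The tile is seated: crown at 138 mm as expected, tilt 0.1°, yaw error under 0.5° and about 1 mm off the slot's middle along it. The jars and maquette haven't moved.

```bash
python3 -c "
from cell import ctrl
print(ctrl.hand_in())"
```

```text
the job is handed in; nothing more can be done
None
```

The blue tile stands arch up in the spring clamp, pressed onto the slot floor and released, with the jars and maquette unmoved; the job is handed in, but no verdict was returned.

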